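# Shut the tuner bin and hold the pickup bin open

## Task

The tuners are fitted and the pickups come next. First lower the yellow lid of the tuner bin gently until it is fully shut, without letting it drop; only then lift the red lid of the pickup bin by its tab to 60 degrees from shut and keep holding it there with the gripper, because it falls shut when let go and someone is about to reach in. Finish while still holding the red lid still at that angle, and leave the other things on the bench where they are.

Things in the scene. Friction and masses are not known exactly. Their poses are not given: they have to be found in the camera images.
- tuner_bin: Blue open plastic bin of silver guitar tuners, fixed to the bench, 130 (x) x 160 (y) x 80 mm high, walls 5 mm, with a yellow hinged lid. Origin: centre of the underside. x points away from the robot to the hinge side (within 15 degrees), y left, z up. The two bins stand side by side; either can be the left one.
- yellow_lid (a joint): Yellow lid angle (rad): 0 shut, 1.57 upright, 1.9 stop. Flat panel 130 x 160 x 8 mm, about 0.2 kg, lower face on the rim when shut. Hinge line: along the bin's y at bin x = +65 mm, z = 80.5 mm (far rim, level with the lid's lower face); opening raises the near edge. Starts at 1.5 to 1.85; a slightly stiff hinge keeps it there, below about 1.2 it falls shut.
- yellow_lid_grip (a point): Centre of the black barrel on the yellow lid's tab: 24 mm long along the hinge direction (lid y), 14 mm diameter, flat ends, on a tab 12 mm wide in the middle of the lid's free edge, in its plane; 30 mm beyond the edge, 160 mm from the hinge line, 4 mm above the lid's lower face. Pinched by its ends from above it pivots between the fingers. Axes turn with the lid; shut, they are the bin's.
- pickup_bin: Blue open plastic bin of black guitar pickups, fixed to the bench, 130 (x) x 160 (y) x 80 mm high, walls 5 mm, with a red hinged lid. Origin: centre of the underside. x points away from the robot to the hinge side (within 15 degrees), y left, z up. The two bins stand side by side; either can be the left one.
- red_lid (a joint): Red lid angle (rad): 0 shut, 1.57 upright, 1.9 stop. Flat panel 130 x 160 x 8 mm, about 0.2 kg, lower face on the rim when shut. Hinge line: along the bin's y at bin x = +65 mm, z = 80.5 mm (far rim, level with the lid's lower face); opening raises the near edge. Starts shut; free hinge: falls shut from anywhere below upright. Wanted: 1.047 (60 degrees).
- red_lid_grip (a point): Centre of the black barrel on the red lid's tab: 24 mm long along the hinge direction (lid y), 14 mm diameter, flat ends, on a tab 12 mm wide in the middle of the lid's free edge, in its plane; 30 mm beyond the edge, 160 mm from the hinge line, 4 mm above the lid's lower face. Pinched by its ends from above it pivots between the fingers. Axes turn with the lid; shut, they are the bin's.
- sanding_block: Loose cork sanding block, 90 x 50 x 35 mm, on the bench in front of the gap between the bins. Origin: centre of its underside. Leave it alone.
- pick_jar: Loose white jar with a metal cap, 60 mm diameter, 90 mm tall, standing to the left of the bins. Origin: centre of its underside. Leave it alone.
- screwdriver: Loose red-handled screwdriver, 200 mm long, 26 mm thick at the handle, origin under its middle, lying on the bench to the right of the bins, roughly along x. Leave it alone.
Not all that is in view belongs to the job. Leave any green look-alike of the pickup_bin alone.

How it is judged:
On the way, in this order (a step that is already met when the one before it is completed fails the run):
1. the yellow lid is fully shut (value of joint yellow_lid below 0.04 rad and value of joint red_lid below 0.1 rad), for 0.2 s.
2. the red lid is held by the fingers at 60 degrees, give or take 8 (value of joint red_lid between 0.9 and 1.195 rad and contact force between the fingers and red_lid above 0.3 N), for 0.3 s.
At the end, for the whole second after the job is handed in: The yellow lid is shut (within 0.04 rad) and the red lid is held still (under 0.1 rad/s) at 60 degrees, give or take about 8 (0.90 to 1.195 rad), by the fingers touching it with more than 0.3 N, with no loose thing propping it (all of step 2 and value of joint yellow_lid below 0.04 rad and velocity of joint red_lid between -0.1 and 0.1 rad/s and contact force between each of sanding_block, pick_jar, screwdriver and red_lid below 0.2 N); the arm keeps its last pose, push and grip.
It fails at once if the yellow lid is dropped or slammed (faster than 2 rad/s near shut) (value of joint yellow_lid below 0.4 rad and velocity of joint yellow_lid below -2 rad/s).
It fails at once if the red lid is opened before the yellow lid is shut (value of joint each of red_lid, yellow_lid above 0.15 rad).
It fails at once if the sanding block is disturbed (moved more than 30 mm) (distance of sanding_block from where it was at the start of the episode above 0.03 m).
It fails at once if the pick jar is disturbed (moved more than 30 mm) (distance of pick_jar from where it was at the start of the episode above 0.03 m).
It fails at once if the screwdriver is disturbed (moved more than 30 mm) (distance of screwdriver from where it was at the start of the episode above 0.03 m).
It also fails if it takes over 54 s, if anything falls off the work surface, if the arm or the gripper's body presses on something with over 40 N, if the wrist force passes 120 N, or if a joint passes its speed limit or range.

## Robot

A 7-joint arm with a two-finger parallel gripper is mounted at the origin on the work surface. World frame = base frame: x ahead of the robot, y to its left, z up, the work surface at z = 0. Lengths are in m, angles in rad, forces in N, time in s.
With the tool pointing down it reaches from about 0.425 to 0.925 m from the base axis. Payload 6.8 kg.
Tool frame: the origin (TCP) lies on the centre line of the jaws, within the pads' length; the fingertips stand 22 mm ahead of it and the grasp point (between the pads) lies 3 mm ahead of it; z points along the fingers, y is the line along which they close (so a half turn about z gives the same grasp; the last joint's range is limited). The gripper opens to 85 mm and grips with 20 to 120 N. Pads are 22 mm wide; open, the fingers measure 114 mm over their backs; the gripper's body (76 mm by 85 mm) begins 54 mm behind the grasp point. The pads swing forward as they close: fully open they stand 13 mm farther back than shut.
Start: joints at [1.102, 0.477, 0.022, 1.555, -0.011, 1.109, -0.083], TCP at [0.238, -0.632, 0.253] pointing down, gripper open.
Joint ranges: [-2.96, 2.96], [-0.34, 2.1], [-1.41, 1.46], [0.24, 2.44], [-1.37, 4.51], [0.17, 1.92], [-2.96, 2.96]. Speed limits (rad/s): [2.39, 2.39, 3.14, 3.14, 3.14, 3.14, 3.14].

## Interface

Orientations are given as a rotation vector (axis times angle).
In Python, from bench import readout, viewer, robot gives the robot as it stands.
- The arm moves only by the tool arm_command, never from a script. Its argument "deltas" is one flat list of numbers, 5 for each row, row after row: the shift along the tool's x, y, z in cm, then the turn about the tool's z in rad, then the opening, from 0 (shut) to 1 (fully open). In form: [tx, ty, tz, twist, jaw, tx, ty, tz, twist, jaw, ...]. A call has 1 to 20 rows; each row is the pose to reach, as a shift and turn from the pose commanded when the call began, along the tool's axes at that moment; what a row does not reach only later rows make up. A row lasts 1/12 s, in which the tool goes at most 41.7 mm and 7.16 degrees, less where a joint would pass 70% of its speed; a pose out of reach is approached as far as the arm can. A call with a gripper value outside its range is refused whole. The fingers move at their own pace and stop on an object; "newtons" is the grip in N (left out, the last holds). Time passes only in rows, so rows that repeat a pose let the fingers close. It gives the time, the measured TCP pose, the force, the opening and the grip force at its end, in the units of the state.
- readout.observe(): the state, without advancing time (a new reading comes with each control period).
- viewer.grab_frame(name): name is "scene" or "top" or "wrist"; returns the picture (400x640x3 uint8, red, green, blue); there is no depth.
- viewer.camera_params(name): a dict with "camera_matrix" (3x3 intrinsics, pixels), "rvec" (rotation vector, rad) and "tvec" (3), from world to camera coordinates, as OpenCV has them. Camera axes: x right, y down, z forward; pixel columns grow to the right and rows downward; lengths in m; the calibration is good to about 2 mm. A picture is of the moment at which its call begins: read the wrist's pose just before it. camera_params takes no time and is no camera call; for the wrist camera it gives the pose at the moment of the call.
- robot.finish_job(): hands the job in; it is judged then, once.
The state is a dict: "time": time; "joint_positions": joint angles; "qd": joint speeds; "joint_torque": joint torques, N m; "ee_pos": TCP position; "tool_rot": TCP orientation; "wrist_force": force on the tool from outside, world axes, zero at the start; "wrist_torque": the same for the moment, N m; "grip_width": finger opening in m; "gripper_force": force on a finger pad.
Only numpy, scipy, OpenCV 4.12 (cv2) and the standard library are available. Lean on these libraries where they do the work, as an engineer would, in place of code of your own. Each camera call takes 0.05 s, during which the arm holds its last target. There are 200 camera calls.

## Working session

There is one attempt and no reset: what is moved stays moved. The work goes in short steps, Python scripts to look and compute and a tool call to move; the robot and the scene stay as the last step left them, time stands still between calls to the robot, and variables do not carry over. Pictures are saved under pics/ and viewed, at most 10 in all, crops included, and the job is handed in when it is done.

Besides the shell and the picture viewer there is one more tool, called after "Request:" as a command line: name --argument value ..., lists and objects as JSON in quotes. arm_command: Moves the arm, as the interface text tells. Its arguments: {"type":"object","properties":{"deltas":{"type":"array"},"newtons":{"type":"number"}},"required":["deltas"]}

```bash
ls && mkdir -p pics
python3 - <<'E'
from bench import readout, viewer, robot
import cv2, numpy as np
s=readout.observe(); print(s)
for n in ("scene","top"):
    im=viewer.grab_frame(n); cv2.imwrite(f"pics/{n}0.png",im[:,:,::-1])
    p=viewer.camera_params(n); print(n,p)
E
```

```text
pics
{'time': 0.0, 'joint_positions': array([ 1.10187924,  0.47777655,  0.02234424,  1.55647248, -0.01146779,
        1.10926388, -0.0831046 ]), 'qd': array([-0.00123824, -0.00141836,  0.00059579, -0.0012335 ,  0.00067092,
        0.00040855, -0.00020102]), 'joint_torque': array([ 8.20385485e-04, -5.96439207e+01,  1.60770804e+00, -2.81196213e+01,
        1.23272126e-02,  9.26942274e-03,  3.08589608e-05]), 'ee_pos': array([ 0.23808464, -0.63102873,  0.25233268]), 'tool_rot': array([-3.08890007e+00, -5.63432853e-01,  7.54985555e-04]), 'wrist_force': array([ 0.12030788, -0.56874841, -1.07488117]), 'wrist_torque': array([ 0.02108182, -0.04089237,  0.00186931]), 'gripper_force': 0.0, 'grip_width': 0.08576533802093665}
scene {'camera_matrix': array([[467.99141493,   0.        , 319.28143711],
       [  0.        , 467.99141493, 199.82203686],
       [  0.        ,   0.        ,   1.        ]]), 'rvec': array([ 1.49329545,  2.01456508, -0.84921739]), 'tvec': array([ 0.17704637, -0.28205081,  1.59136027])}
top {'camera_matrix': array([[449.71445923,   0.        , 323.1293553 ],
       [  0.        , 449.71445923, 198.28578548],
       [  0.        ,   0.        ,   1.        ]]), 'rvec': array([ 2.19584522, -2.1931915 ,  0.07765156]), 'tvec': array([-0.01232117,  0.54176453,  1.30422138])}
```

View pics/scene0.png

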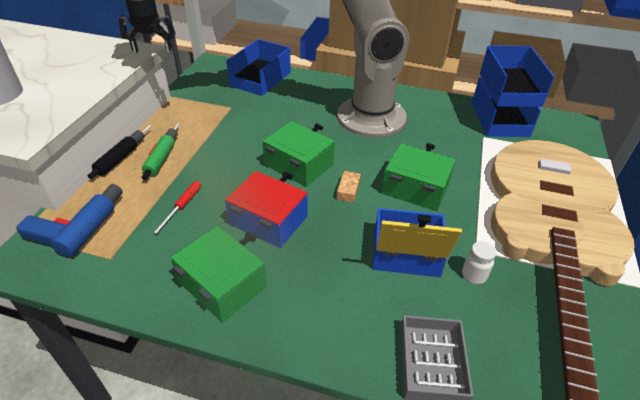

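View pics/top0.png

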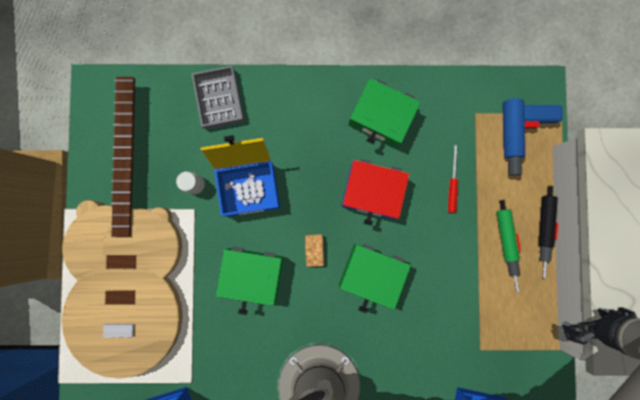

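The scene view has the yellow lid standing open with its barrel at about (425,221), left of the red-lidded bin at (267,205). In the top view the red lid is at (377,190) with its tab at (373,221), and the yellow barrel is at (231,140). Three green look-alikes sit at (385,112), (376,277) and (250,278), and the screwdriver, block and jar are all visible.

```bash
cat > h.py <<'E'
import cv2, numpy as np
from bench import readout, viewer, robot
def cam(n):
    p=viewer.camera_params(n); R=cv2.Rodrigues(np.array(p["rvec"]))[0]
    return p["camera_matrix"],R,np.array(p["tvec"])
def plane(c,uv,z):
    K,R,t=c; d=R.T@np.linalg.solve(K,[uv[0],uv[1],1.]); C=-R.T@t
    return C+d*(z-C[2])/d[2]
def proj(c,X):
    K,R,t=c; q=K@(R@np.asarray(X)+t); return q[:2]/q[2]
def tri(cs,uvs):
    X=cv2.triangulatePoints(*[K@np.c_[R,t] for K,R,t in cs],*[np.array(u,float).reshape(2,1) for u in uvs]); return (X[:3]/X[3]).ravel()
def mask(im,lo,hi):
    return cv2.inRange(cv2.cvtColor(im,cv2.COLOR_RGB2HSV),np.array(lo),np.array(hi))
def blobs(m,amin=15):
    n,l,s,c=cv2.connectedComponentsWithStats(m); return [(c[i].round(1),s[i]) for i in range(1,n) if s[i][4]>=amin]
def grip(hinge,psi,th):
    x=-.16*np.cos(th)+.004*np.sin(th); z=.16*np.sin(th)+.004*np.cos(th)
    return np.array([hinge[0]+x*np.cos(psi),hinge[1]+x*np.sin(psi),hinge[2]+z])
E
python3 - <<'E'
from h import *
T=cam("top");S=cam("scene")
print("camT",-T[1].T@T[2],"camS",-S[1].T@S[2])
im=cv2.imread("pics/top0.png")[:,:,::-1].copy(); sc=cv2.imread("pics/scene0.png")[:,:,::-1].copy()
m=mask(im,(0,150,80),(8,255,255))|mask(im,(173,150,80),(180,255,255)); m[:,430:]=0
c=max(cv2.findContours(m,0,1)[0],key=cv2.contourArea)
r=cv2.boxPoints(cv2.minAreaRect(c)); P=[plane(T,u,.0885) for u in r]
print("red",r.round(1).tolist());print(np.round(P,4))
print("sides",[np.linalg.norm(P[i]-P[i-1]).round(4) for i in range(4)])
b=mask(im,(105,150,60),(125,255,255)); b[:,:190]=0;b[:,300:]=0;b[250:]=0
c=max(cv2.findContours(b,0,1)[0],key=cv2.contourArea); h=cv2.convexHull(c)
print("bluehull",cv2.approxPolyDP(h,2.5,True).reshape(-1,2).tolist())
y=mask(im,(18,120,80),(32,255,255)); y[:,:195]=0;y[:,300:]=0;y[180:]=0
c=max(cv2.findContours(y,0,1)[0],key=cv2.contourArea);print("yel",cv2.boxPoints(cv2.minAreaRect(c)).round(1).tolist(),cv2.approxPolyDP(c,2.5,True).reshape(-1,2).tolist())
k=mask(im,(0,0,0),(180,255,45))
print("dark top yellow",blobs(k[125:150,215:250]),"red",blobs(k[208:235,355:390]))
ks=mask(sc,(0,0,0),(180,255,45));print("dark scene",[(b[0],b[1]) for b in blobs(ks[205:240,405:445])])
a=cv2.resize(im[120:240,200:420],None,fx=3.6,fy=3.6,interpolation=2); cv2.imwrite("pics/c1.png",a[:,:,::-1])
E
```

```text
camT [4.60437319e-01 3.43062095e-04 1.33515968e+00] camS [1.35024512 0.19369109 0.88467365]
red [[342.29998779296875, 205.10000610351562], [353.20001220703125, 159.5], [409.8999938964844, 173.0], [398.8999938964844, 218.6999969482422]]
[[ 0.5185 -0.0641  0.0885]
 [ 0.6462 -0.095   0.0885]
 [ 0.6083 -0.2531  0.0885]
 [ 0.4809 -0.2213  0.0885]]
sides [np.float64(0.1616), np.float64(0.1314), np.float64(0.1626), np.float64(0.1313)]
bluehull [[270, 161], [279, 207], [222, 215], [215, 170]]
yel [[200.5, 146.6999969482422], [265.70001220703125, 136.6999969482422], [269.29998779296875, 159.89999389648438], [204.10000610351562, 169.89999389648438]] [[269, 159], [262, 138], [233, 145], [201, 147], [214, 167]]
dark top yellow [(array([14.3, 14.1]), array([10, 11,  8,  8, 42], dtype=int32))] red [(array([13.4, 10.9]), array([10,  5,  7, 11, 41], dtype=int32))]
dark scene [(array([18. , 14.9]), array([ 13,  10,  13,  12, 102], dtype=int32))]
```

View pics/c1.png

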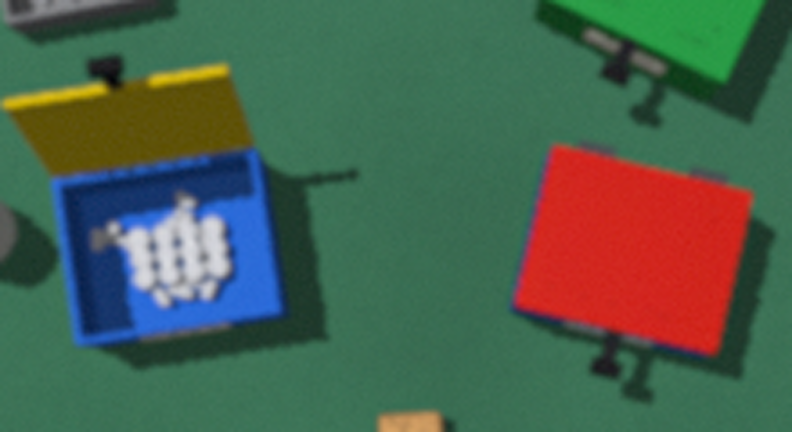

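The crop shows the open yellow-lidded bin of white and silver tuners on the left, with its black barrel at crop (105,70), which is top (229,139). The shut red lid is on the right, with its barrel at crop (605,362), which is top (368,220). The only things that could be mistaken for the pickup bin are the green ones at (385,112), (376,277) and (250,278), and the red-lidded bin at (377,190) is my choice.

Run:
```python
from h import *
T=cam("top");S=cam("scene")
P=np.array([plane(T,u,.08) for u in [[270.5,160.5],[279.5,207.5],[221.5,215.5],[214.5,169.5]]])
print(P.round(4),[np.linalg.norm(P[i]-P[i-1]).round(4) for i in range(4)])
B=tri([T,S],[[229.3,139.6],[423.5,220.4]]);print("barrel Y tri",B)
for a,b in ((3,0),(2,1)): v=P[a]-P[b];print("psi y",np.arctan2(-v[0],v[1]))
for a,b in ((1,0),(2,3)): v=P[b]-P[a];print("psi x",np.arctan2(v[1],v[0]))
c=P.mean(0)
for psi in (.14,):
    hy=np.r_[c[:2]+.065*np.array([np.cos(psi),np.sin(psi)]),.0805]
    for th in (1.5,1.6,1.7,1.8): g=grip(hy,psi,th);print(th,g.round(4),proj(T,g),proj(S,g))
print("red grip from image",plane(T,(368.3,219.6),.0865),"model",grip([.6267,-.1737,.0805],-.238,0))
for n,u,z in (("jar",(188,183),.09),("block",(315,251),.035)): print(n,plane(T,u,z))
print(viewer.camera_params("wrist"))
```

```text
[[0.644  0.1368 0.08  ]
 [0.5119 0.1106 0.08  ]
 [0.4894 0.2718 0.08  ]
 [0.6182 0.2933 0.08  ]] [np.float64(0.1586), np.float64(0.1346), np.float64(0.1627), np.float64(0.1306)]
barrel Y tri [0.67438164 0.22282487 0.22800942]
psi y 0.16304967504075776
psi y 0.13867576729609404
psi x 0.19561734209612092
psi x 0.16525850235797668
1.5 [0.623  0.2112 0.2404] [232.95435437 159.40750663] [422.21260451 197.53052719]
1.6 [0.6388 0.2134 0.2403] [232.13257515 152.9900178 ] [422.31015849 202.93779361]
1.7 [0.6546 0.2156 0.2387] [231.44331995 146.73369915] [422.27093664 209.02417147]
1.8 [0.6701 0.2178 0.2354] [230.89544711 140.7262928 ] [422.09089243 215.72666149]
red grip from image [ 0.47837359 -0.13650255  0.0865    ] model [ 0.47121017 -0.13597848  0.0845    ]
jar [0.57915832 0.3636778  0.09      ]
block [0.38875427 0.01173578 0.035     ]
{'camera_matrix': array([[301.35092552,   0.        , 320.86493505],
       [  0.        , 301.35092552, 202.17160302],
       [  0.        ,   0.        ,   1.        ]]), 'rvec': array([-2.34946836,  1.62330749,  0.27519237]), 'tvec': array([-0.67429011, -0.043663  ,  0.38131743])}
```

Request:
arm_command --deltas '[0, 0, -4, 0, 1, 0, 0, -8, 0, 0.6, 0, 0, -12.7, 0, 0.6, 5, -5.2, -12.7, 0.03, 0.6, 10, -10.4, -12.7, 0.05, 0.6, 15, -15.6, -12.7, 0.07, 0.6, 20, -20.8, -12.7, 0.1, 0.6, 22.5, -23.4, -12.7, 0.1, 0.6, 25, -26, -12.7, 0.1, 0.6, 27.5, -28.6, -12.7, 0.12, 0.6, 30, -31.2, -12.7, 0.13, 0.6, 32.5, -33.8, -12.7, 0.14, 0.6, 35, -36.4, -12.7, 0.15, 0.6, 37.5, -39, -12.7, 0.16, 0.6, 40, -41.6, -12.7, 0.17, 0.6, 42, -43.6, -12.7, 0.18, 0.6, 44, -45.6, -12.7, 0.19, 0.6, 44, -45.6, -12.7, 0.2, 0.6, 44, -45.6, -12.7, 0.2, 0.6, 44, -45.6, -12.7, 0.2, 0.6]'

```text
time: 1.77
ee_pos: [0.4897, -0.0456, 0.38]
tool_rot: [-3.129, -0.263, 0.0]
wrist_force: [-1.2, 0.2, 0.1]
grip_width: 0.051
gripper_force: 0.0
```

Request:
arm_command --deltas '[2, -3.3, 0, 0, 0.6, 4, -6.6, 0, 0, 0.6, 6, -9.9, 0, 0.01, 0.6, 8, -13.2, 0, 0.01, 0.6, 10, -16.5, 0, 0.01, 0.6, 12, -19, 0, 0.01, 0.6, 14, -22, 0, 0.01, 0.6, 15, -23.4, 0, 0.01, 0.6, 15, -23.4, 0, 0.01, 0.6, 15, -23.4, 0, 0.01, 0.6]'

```text
time: 2.6
ee_pos: [0.5998, 0.2045, 0.3793]
tool_rot: [3.132, 0.237, -0.003]
wrist_force: [-0.1, -1.8, 1.0]
grip_width: 0.0514
gripper_force: 0.0
```

Run:
```python
from h import *
s=readout.observe();print(s["ee_pos"],s["tool_rot"])
W=cam("wrist");print("camW",-W[1].T@W[2], W[1].tolist())
im=viewer.grab_frame("wrist");cv2.imwrite("pics/w1.png",im[:,:,::-1])
print(proj(W,[.673,.22,.233]))
```

```text
[0.59977081 0.20449716 0.37928111] [ 3.13161739e+00  2.36732966e-01 -2.69336431e-03]
camW [0.68292266 0.21683572 0.50011823] [[0.15074377112267556, -0.988572697254698, 0.0005811284581216103], [-0.9336883931717213, -0.14218147266714798, 0.3286493774322561], [-0.3248111757992983, -0.050084439427547894, -0.9444518246067958]]
[315.22473876 108.9692818 ]
```

View pics/w1.png

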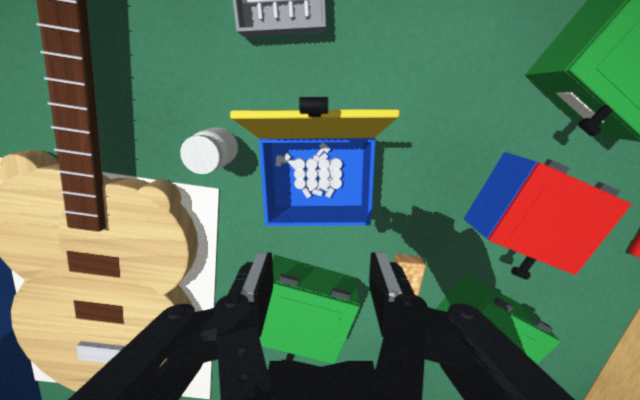

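The wrist view shows the yellow lid nearly edge-on, with its barrel at about (314,105) and its free edge horizontal in the image. The jaws are therefore lined up with the hinge.

Run:
```python
from h import *
im=cv2.imread("pics/w1.png")[:,:,::-1].copy()
W=cam("wrist");T=cam("top");S=cam("scene")
k=mask(im,(0,0,0),(180,255,60));bb=blobs(k[90:120,290:340],60);print(bb)
u=bb[0][0]+[290,90] 
print("tri WT",tri([W,T],[u,[229.3,139.6]]),"WS",tri([W,S],[u,[423.5,220.4]]))
b=mask(im,(105,120,50),(125,255,255)); b[:,:240]=0;b[:,400:]=0;b[250:]=0
c=max(cv2.findContours(b,0,1)[0],key=cv2.contourArea); a=cv2.approxPolyDP(cv2.convexHull(c),4,True).reshape(-1,2);print(a.tolist())
P=np.array([plane(W,q,.08) for q in a]);print(P.round(4))
y=mask(im,(18,120,150),(34,255,255)); y[:,:225]=0;y[:,405:]=0;y[130:]=0
c=max(cv2.findContours(y,0,1)[0],key=cv2.contourArea);print("yel",cv2.boundingRect(c))
for th in (1.7,1.75,1.8,1.85,1.9): 
    g=grip([.630,.213,.0805],.155,th);print(th,g.round(4),proj(W,g).round(1),proj(T,g).round(1),proj(S,g).round(1))
```

```text
[(array([23.7, 15.5]), array([ 10,   7,  28,  20, 493], dtype=int32))]
tri WT [0.67439276 0.22199662 0.23082705] WS [0.67561356 0.221812   0.22908618]
[[375, 140], [369, 224], [265, 225], [259, 139]]
[[0.6393 0.133  0.08  ]
 [0.5147 0.116  0.08  ]
 [0.4897 0.2717 0.08  ]
 [0.6169 0.2913 0.08  ]]
yel (230, 110, 79, 9)
1.7 [0.6543 0.2168 0.2387] [314.1 132.4] [231.  146.9] [422.9 209. ]
1.75 [0.6621 0.218  0.2372] [314.  122.8] [230.6 143.8] [422.9 212.3]
1.8 [0.6698 0.2192 0.2354] [313.9 113.1] [230.3 140.9] [422.8 215.8]
1.85 [0.6774 0.2204 0.2332] [313.9 103.5] [230.1 138. ] [422.7 219.3]
1.9 [0.6848 0.2216 0.2306] [313.8  93.9] [229.8 135.2] [422.6 223. ]
```

Request:
arm_command --deltas '[3.5, -0.3, 0, 0, 0.6, 7, -0.5, 0, 0, 0.6, 7.7, -0.5, 0, 0, 0.6, 7.7, -0.5, 3, 0, 0.6, 7.7, -0.5, 6, 0, 0.6, 7.7, -0.5, 9, 0, 0.6, 7.7, -0.5, 11, 0, 0.6, 7.7, -0.5, 12.5, 0, 0.6, 7.7, -0.5, 13.5, 0, 0.6, 7.7, -0.5, 14.1, 0, 0.6, 7.7, -0.5, 14.1, 0, 0.6, 7.7, -0.5, 14.1, 0, 0.6]' --newtons 20

```text
time: 3.65
ee_pos: [0.6754, 0.2213, 0.2402]
tool_rot: [3.133, 0.235, 0.002]
wrist_force: [-0.0, 0.5, 0.7]
grip_width: 0.0513
gripper_force: 0.0
```

Run:
```python
from h import *
im=viewer.grab_frame("wrist");cv2.imwrite("pics/w2.png",im[:,:,::-1])
```

```text
(no output)
```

View pics/w2.png

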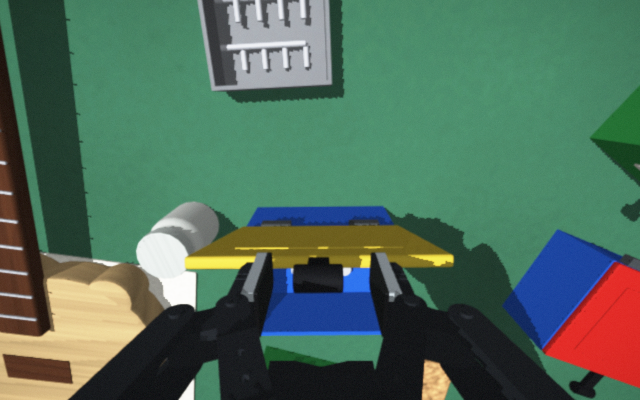

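The barrel at (318,278) sits centrally between the pads at about columns 268 and 375, so I can close.

Request:
arm_command --deltas '[0, 0, 0, 0, 0.25, 0, 0, 0, 0, 0.2, 0, 0, 0, 0, 0.2, 0, 0, 0, 0, 0.2, 0, 0, 0, 0, 0.2, 0, 0, 0, 0, 0.2]' --newtons 25

```text
time: 4.2
ee_pos: [0.6756, 0.2227, 0.2405]
tool_rot: [-3.131, -0.237, -0.004]
wrist_force: [1.9, 1.9, 5.4]
grip_width: 0.0232
gripper_force: 26.7
```

Run:
```python
from h import *
f=lambda t:np.array([-.16*np.cos(t)+.004*np.sin(t),.16*np.sin(t)+.004*np.cos(t)])*100
for t0,ts in ((1.835,np.r_[1.8:.65:-.1]),(.7,np.r_[.65:-.04:-.05])):
    for t in ts: d=f(t)-f(t0);print(round(t,2),round(d[0],2),round(-d[1],2),end=" | ")
    print()
```

```text
1.8 -0.54 -0.15 | 1.7 -2.11 -0.47 | 1.6 -3.7 -0.64 | 1.5 -5.3 -0.65 | 1.4 -6.89 -0.49 | 1.3 -8.46 -0.18 | 1.2 -9.99 0.28 | 1.1 -11.47 0.9 | 1.0 -12.87 1.66 | 0.9 -14.2 2.56 | 0.8 -15.42 3.58 | 0.7 -16.54 4.73 | 
0.65 -0.52 0.61 | 0.6 -1.0 1.25 | 0.55 -1.45 1.91 | 0.5 -1.87 2.59 | 0.45 -2.25 3.29 | 0.4 -2.6 4.01 | 0.35 -2.91 4.75 | 0.3 -3.19 5.5 | 0.25 -3.42 6.27 | 0.2 -3.62 7.04 | 0.15 -3.78 7.83 | 0.1 -3.9 8.62 | 0.05 -3.98 9.41 | -0.0 -4.02 10.21 |
```

Request:
arm_command --deltas '[-0.5, 0, -0.15, 0, 0.2, -1.3, 0, -0.3, 0, 0.2, -2.1, 0, -0.47, 0, 0.2, -2.9, 0, -0.56, 0, 0.2, -3.7, 0, -0.64, 0, 0.2, -4.5, 0, -0.65, 0, 0.2, -5.3, 0, -0.65, 0, 0.2, -6.1, 0, -0.58, 0, 0.2, -6.9, 0, -0.49, 0, 0.2, -7.7, 0, -0.34, 0, 0.2, -8.5, 0, -0.18, 0, 0.2, -8.5, 0, -0.18, 0, 0.2]'

```text
time: 5.2
ee_pos: [0.5889, 0.2088, 0.2411]
tool_rot: [3.131, 0.238, -0.003]
wrist_force: [-1.4, 1.3, 5.7]
grip_width: 0.0232
gripper_force: 27.9
```

Run:
```python
from h import *
s=readout.observe();print(s["ee_pos"],s["wrist_force"])
im=viewer.grab_frame("wrist")[150:400,120:520];sc=viewer.grab_frame("scene")[150:310,320:520]
cv2.imwrite("pics/w3.png",np.hstack([im,cv2.resize(sc,None,fx=250/160,fy=250/160)])[:,:,::-1])
```

```text
[0.58892633 0.20882875 0.24109078] [-1.44003065  1.3134846   5.73446121]
```

View pics/w3.png

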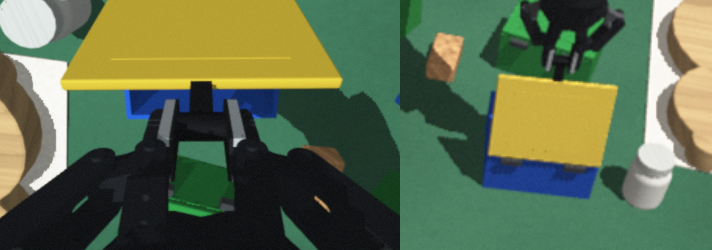

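The lid has followed and is now leaning forward, and the barrel is still firmly between the pads at crop (200,125). I'll carry on along the arc.

Request:
arm_command --deltas '[-0.8, 0, 0.22, 0, 0.2, -1.5, 0, 0.46, 0, 0.2, -2.3, 0, 0.75, 0, 0.2, -3.0, 0, 1.08, 0, 0.2, -3.7, 0, 1.45, 0, 0.2, -4.4, 0, 1.84, 0, 0.2, -5.1, 0, 2.28, 0, 0.2, -5.7, 0, 2.74, 0, 0.2, -6.35, 0, 3.25, 0, 0.2, -6.95, 0, 3.76, 0, 0.2, -7.5, 0, 4.33, 0, 0.2, -8.05, 0, 4.9, 0, 0.2, -8.05, 0, 4.9, 0, 0.2]'

```text
time: 6.38
ee_pos: [0.5091, 0.1961, 0.1903]
tool_rot: [3.131, 0.237, -0.006]
wrist_force: [-3.6, -1.5, 2.7]
grip_width: 0.0233
gripper_force: 29.2
```

Request:
arm_command --deltas '[-0.5, 0, 0.6, 0, 0.2, -1.0, 0, 1.25, 0, 0.2, -1.45, 0, 1.9, 0, 0.2, -1.87, 0, 2.6, 0, 0.2, -2.25, 0, 3.3, 0, 0.2, -2.6, 0, 4.0, 0, 0.2, -2.9, 0, 4.75, 0, 0.2, -3.2, 0, 5.5, 0, 0.2, -3.4, 0, 6.27, 0, 0.2, -3.6, 0, 7.0, 0, 0.2, -3.75, 0, 7.6, 0, 0.2, -3.85, 0, 8.2, 0, 0.2, -3.9, 0, 8.6, 0, 0.2, -3.95, 0, 9.0, 0, 0.2, -3.98, 0, 9.4, 0, 0.2, -4.0, 0, 9.7, 0, 0.2, -4.0, 0, 9.7, 0, 0.2]'

```text
time: 7.8
ee_pos: [0.4712, 0.1901, 0.0939]
tool_rot: [3.131, 0.236, -0.003]
wrist_force: [-2.4, -5.0, 0.3]
grip_width: 0.0235
gripper_force: 30.0
```

Request:
arm_command --deltas '[0, 0, 0.2, 0, 0.2, 0, 0, 0.4, 0, 0.2, 0, 0, 0.6, 0, 0.2, 0, 0, 0.6, 0, 0.2, 0, 0, 0.6, 0, 0.2]'

```text
time: 8.22
ee_pos: [0.471, 0.19, 0.0883]
tool_rot: [3.131, 0.236, -0.003]
wrist_force: [-4.0, -5.1, -0.1]
grip_width: 0.0234
gripper_force: 30.0
```

Request:
arm_command --deltas '[0, 0, 0.15, 0, 0.2, 0, 0, 0.3, 0, 0.2, 0, 0, 0.45, 0, 0.2, 0, 0, 0.45, 0, 0.2, 0, 0, 0.45, 0, 0.2]'

```text
time: 8.63
ee_pos: [0.4712, 0.1901, 0.0855]
tool_rot: [3.13, 0.235, -0.002]
wrist_force: [-8.3, -7.2, 18.3]
grip_width: 0.0236
gripper_force: 32.0
```

Reaction is 18 N upwards, so the lid is on the rim. I'll ease off, open, rise, and check.

Request:
arm_command --deltas '[0, 0, -0.2, 0, 0.2, 0, 0, -0.2, 0, 0.6, 0, 0, -0.2, 0, 0.6, 0, 0, -0.2, 0, 0.6, 0, 0, -0.2, 0, 0.6, 0, 0, -2, 0, 0.6, 0, 0, -5, 0, 0.6, 0, 0, -9, 0, 0.6, 0, 0, -13, 0, 0.6, 0, 0, -13, 0, 0.6]'

```text
time: 9.47
ee_pos: [0.4755, 0.194, 0.2219]
tool_rot: [-3.128, -0.237, -0.019]
wrist_force: [0.5, 0.8, 0.2]
grip_width: 0.0509
gripper_force: 0.0
```

Run:
```python
from h import *
s=readout.observe();print(s["ee_pos"],s["tool_rot"])
W=cam("wrist");im=viewer.grab_frame("wrist");sc=viewer.grab_frame("scene")[130:310,200:520]
cv2.imwrite("pics/w4.png",np.vstack([im[:,:,::-1][0:400],cv2.resize(sc,(356,200))[:,:,::-1] if 0 else np.pad(sc,((0,0),(160,160),(0,0)))[:,:,::-1]]))
y=mask(im,(18,120,80),(34,255,255));cs=max(cv2.findContours(y,0,1)[0],key=cv2.contourArea);r=cv2.boxPoints(cv2.minAreaRect(cs))
P=np.array([plane(W,q,.0885) for q in r]);print(P.round(4),[np.linalg.norm(P[i]-P[i-1]).round(4) for i in range(4)])
```

```text
[0.47554146 0.19396197 0.22190045] [-3.12824145 -0.23694594 -0.01856077]
[[0.6153 0.293  0.0885]
 [0.6391 0.1363 0.0885]
 [0.5157 0.1024 0.0885]
 [0.4873 0.2876 0.0885]] [np.float64(0.1281), np.float64(0.1584), np.float64(0.1279), np.float64(0.1873)]
```

View pics/w4.png

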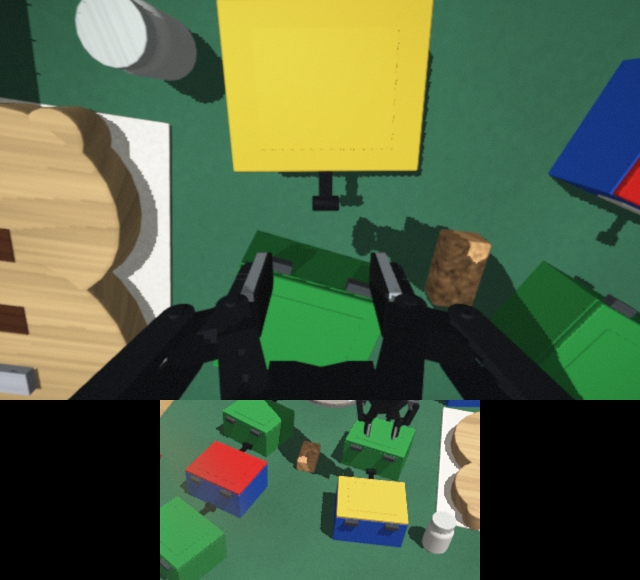

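The yellow lid lies flat and shut, with its near edge at row 171 and barrel at (325,203). The red lid is still shut, and the block and jar have not moved. Next I go over the red tab.

Request:
arm_command --deltas '[-0.5, 3.3, 0, 0.04, 0.6, -1.0, 6.6, 0, 0.08, 0.6, -1.6, 9.9, 0, 0.12, 0.6, -2.1, 13.2, 0, 0.16, 0.6, -2.7, 16.5, 0, 0.2, 0.6, -3.2, 19.8, 0, 0.24, 0.6, -3.8, 23.1, 0, 0.28, 0.6, -4.3, 26.4, 0, 0.32, 0.6, -4.8, 29.5, 0, 0.36, 0.6, -5.3, 32.6, 0, 0.39, 0.6, -5.3, 32.6, 0, 0.39, 0.6, -5.3, 32.6, 0, 0.39, 0.6, -5.3, 32.6, 0, 0.39, 0.6]'

```text
time: 10.65
ee_pos: [0.4679, -0.1385, 0.2135]
tool_rot: [-3.118, 0.374, 0.003]
wrist_force: [0.0, 0.7, 0.2]
grip_width: 0.0512
gripper_force: 0.0
```

Run:
```python
from h import *
s=readout.observe();print(s["ee_pos"],s["tool_rot"])
W=cam("wrist");im=viewer.grab_frame("wrist");cv2.imwrite("pics/w5.png",im[:,:,::-1])
m=mask(im,(0,150,60),(8,255,255))|mask(im,(173,150,60),(180,255,255));cs=max(cv2.findContours(m,0,1)[0],key=cv2.contourArea)
r=cv2.approxPolyDP(cv2.convexHull(cs),6,True).reshape(-1,2);print(r.tolist())
P=np.array([plane(W,q,.0885) for q in r]);print(P.round(4),[np.linalg.norm(P[i]-P[i-1]).round(4) for i in range(len(P))])
print("pred barrel",proj(W,[.471,-.136,.0845]),proj(W,[.478,-.1365,.0845]))
```

```text
[ 0.46788864 -0.13849779  0.21350512] [-3.11846977e+00  3.73871565e-01  3.00512143e-03]
[[428, 0], [410, 163], [220, 161], [202, 0]]
[[ 0.5944 -0.2469  0.0885]
 [ 0.4824 -0.2183  0.0885]
 [ 0.521  -0.0663  0.0885]
 [ 0.6317 -0.0931  0.0885]] [np.float64(0.1582), np.float64(0.1156), np.float64(0.1568), np.float64(0.114)]
pred barrel [316.69237174 196.52538793] [315.30750323 188.9170878 ]
```

View pics/w5.png

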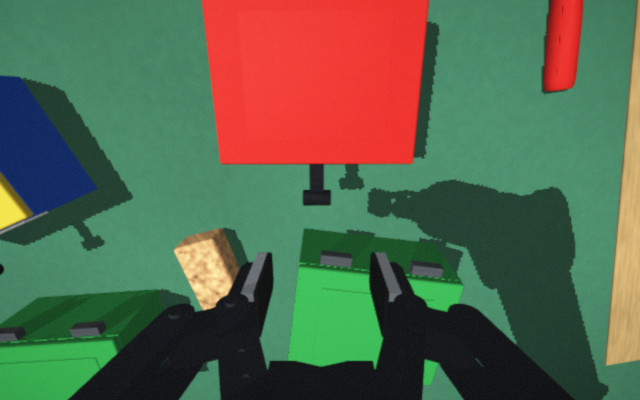

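The red barrel is at (317,198), within 2 px of where the model puts it for (0.471, -0.136, 0.0845). The red near edge at rows 161 to 163 is parallel to the jaws' closing line. I'll go down and pinch.

Request:
arm_command --deltas '[0.3, -0.3, 3, 0, 0.6, 0.3, -0.3, 6, 0, 0.6, 0.3, -0.3, 9, 0, 0.6, 0.3, -0.3, 11, 0, 0.6, 0.3, -0.3, 12, 0, 0.6, 0.3, -0.3, 12.6, 0, 0.6, 0.3, -0.3, 12.6, 0, 0.6, 0.3, -0.3, 12.6, 0, 0.6]' --newtons 30

```text
time: 11.37
ee_pos: [0.4728, -0.1366, 0.0893]
tool_rot: [-3.119, 0.373, -0.002]
wrist_force: [0.4, 0.2, 0.7]
grip_width: 0.0513
gripper_force: 0.0
```

Request:
arm_command --deltas '[0, 0, 0, 0, 0.25, 0, 0, 0, 0, 0.2, 0, 0, 0, 0, 0.2, 0, 0, 0, 0, 0.2, 0, 0, 0, 0, 0.2, 0, 0, 0, 0, 0.2]' --newtons 30

```text
time: 11.87
ee_pos: [0.4732, -0.1361, 0.0899]
tool_rot: [-3.118, 0.374, -0.004]
wrist_force: [-0.1, 3.8, 7.0]
grip_width: 0.0235
gripper_force: 30.5
```

Run:
```python
from h import *
f=lambda t:np.array([-.16*np.cos(t)+.004*np.sin(t),.16*np.sin(t)+.004*np.cos(t)])*100
for t0,ts in ((0,np.r_[.05:.72:.05]),(.6,np.r_[.65:1.06:.05,1.047])):
    for t in ts: d=f(t)-f(t0);print(round(t,2),round(d[0],2),round(-d[1],2),end=" | ")
    print()
```

```text
0.05 0.04 -0.8 | 0.1 0.12 -1.6 | 0.15 0.24 -2.39 | 0.2 0.4 -3.17 | 0.25 0.6 -3.95 | 0.3 0.83 -4.71 | 0.35 1.11 -5.46 | 0.4 1.42 -6.2 | 0.45 1.77 -6.92 | 0.5 2.15 -7.62 | 0.55 2.57 -8.3 | 0.6 3.02 -8.96 | 0.65 3.5 -9.6 | 0.7 4.02 -10.21 | 
0.65 0.48 -0.64 | 0.7 1.0 -1.25 | 0.75 1.55 -1.83 | 0.8 2.12 -2.39 | 0.85 2.72 -2.92 | 0.9 3.35 -3.42 | 0.95 4.0 -3.88 | 1.0 4.67 -4.32 | 1.05 5.37 -4.71 | 1.05 5.32 -4.69 |
```

Gripped at 23.5 mm. I'll lift along the arc to about 0.6 rad.

Request:
arm_command --deltas '[0.04, 0, -0.8, 0, 0.2, 0.12, 0, -1.6, 0, 0.2, 0.24, 0, -2.4, 0, 0.2, 0.4, 0, -3.17, 0, 0.2, 0.6, 0, -3.95, 0, 0.2, 0.83, 0, -4.7, 0, 0.2, 1.1, 0, -5.46, 0, 0.2, 1.42, 0, -6.2, 0, 0.2, 1.77, 0, -6.92, 0, 0.2, 2.15, 0, -7.62, 0, 0.2, 2.57, 0, -8.3, 0, 0.2, 3.0, 0, -8.96, 0, 0.2, 3.0, 0, -8.96, 0, 0.2]' --newtons 35

```text
time: 12.95
ee_pos: [0.5023, -0.1431, 0.1799]
tool_rot: [-3.118, 0.374, -0.003]
wrist_force: [1.9, 5.4, -3.2]
grip_width: 0.0235
gripper_force: 34.8
```

Request:
arm_command --deltas '[0.5, 0, -0.64, 0, 0.2, 1.0, 0, -1.25, 0, 0.2, 1.55, 0, -1.83, 0, 0.2, 2.1, 0, -2.4, 0, 0.2, 2.7, 0, -2.92, 0, 0.2, 3.35, 0, -3.42, 0, 0.2, 4.0, 0, -3.88, 0, 0.2, 4.7, 0, -4.32, 0, 0.2, 5.3, 0, -4.7, 0, 0.2, 5.3, 0, -4.7, 0, 0.2, 5.3, 0, -4.7, 0, 0.2, 5.3, 0, -4.7, 0, 0.2]'

```text
time: 13.95
ee_pos: [0.5517, -0.1551, 0.225]
tool_rot: [-3.118, 0.373, 0.003]
wrist_force: [0.2, 4.9, -0.7]
grip_width: 0.0231
gripper_force: 35.6
```

Run:
```python
from h import *
s=readout.observe();p=s["ee_pos"];print(p,s["wrist_force"],s["gripper_force"],s["grip_width"])
h=np.array([.6267,-.1737]);x=(p[:2]-h)@[np.cos(-.24),np.sin(-.24)]
for o in (.003,.006): z=p[2]-o-.0805;print("theta",np.arctan2(z,-x)-np.arctan2(.004,.16),"r",np.hypot(x,z))
im=viewer.grab_frame("wrist");sc=viewer.grab_frame("scene")[120:320,180:500]
a=np.zeros((600,640,3),np.uint8);a[:400]=im;a[400:,:320]=sc
a[400:,320:]=viewer.grab_frame("top")[100:300,190:510]
cv2.imwrite("pics/w6.png",a[:,:,::-1])
```

```text
[ 0.55172987 -0.15507025  0.22498698] [ 0.24809117  4.92481827 -0.69048475] 35.64901292324066 0.023127389705815852
theta 1.0460465879251921 r 0.1612019772457667
theta 1.0369805464494728 r 0.15857539404024484
```

View pics/w6.png

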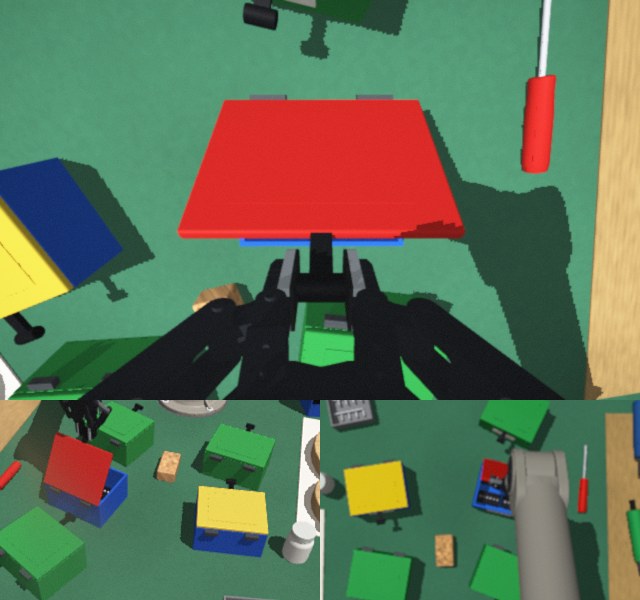

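The red lid is held up with its barrel between the pads at (320,285). The yellow lid is shut, and the block, jar and screwdriver are where they started. From the TCP and hinge geometry the red angle is about 1.04 rad. I'll let it settle, then hand in.

Request:
arm_command --deltas '[0, 0, 0, 0, 0.2, 0, 0, 0, 0, 0.2, 0, 0, 0, 0, 0.2, 0, 0, 0, 0, 0.2, 0, 0, 0, 0, 0.2, 0, 0, 0, 0, 0.2]'

```text
time: 14.6
ee_pos: [0.5517, -0.1551, 0.2249]
tool_rot: [-3.118, 0.373, 0.003]
wrist_force: [-0.3, 5.8, -1.3]
grip_width: 0.0229
gripper_force: 35.6
```

Run:
```python
from h import *
s=readout.observe();print(s["ee_pos"],np.abs(s["qd"]).max(),s["gripper_force"])
print(robot.finish_job())
```

```text
[ 0.55168101 -0.15509975  0.22494707] 0.0009700665255401592 35.63132643699646
the job is handed in; nothing more can be done
None
```

The job is handed in at about 14.6 s: I lowered the yellow lid gently until it was shut, and the gripper is holding the red lid still at about 60° (estimated 1.04 rad from the arm's position); no verdict was returned.

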